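# Hold the cask's bayonet vent cap at its vent mark

## Robot

A 7-joint arm with a two-finger parallel gripper is mounted at the origin on the work surface. World frame = base frame: x ahead of the robot, y to its left, z up, the work surface at z = 0. Lengths are in m, angles in rad, forces in N, time in s.
With the tool pointing down it reaches from about 0.4 to 0.85 m from the base axis. Payload 4.4 kg.
Tool frame: the origin (TCP) lies on the mounting face of the last link; the fingertips stand 199 mm ahead of it and the grasp point (between the pads) lies robot.tcp_to_grasp ahead of it (robot.tcp_to_grasp is the distance from the TCP to the grasp point, in m); z points along the fingers, y is the direction in which the jaws open and shut (so a half turn about z gives the same grasp; the last joint's range is limited). The gripper opens to 94 mm and grips with 3 to 60 N. Pads are 16 mm wide; open, the fingers measure 119 mm over their backs; the gripper's body (75 mm by 177 mm) begins 78 mm behind the grasp point.
Start: joints at [1.191, 0.628, 0.038, 1.517, -0.027, 0.996, -0.02], TCP at [0.201, -0.618, 0.405] pointing down, gripper open.
Joint ranges: [-3.06, 3.06], [-0.37, 2.12], [-1.25, 1.32], [0.18, 2.47], [-1.1, 4.24], [0.23, 1.98], [-2.94, 2.94]. Speed limits (rad/s): [2.57, 2.57, 3.14, 3.14, 3.14, 3.14, 3.14].

## Interface

Orientations are given as a unit quaternion [w, x, y, z].
In Python, from rig import robot, optics, order gives the robot as it stands.
- The arm moves only by the shell command python3 -m handwheel 'ROWS' [FORCE]. ROWS is text: rows parted by semicolons, each of 7 numbers parted by spaces: the finger opening in m, from 0 to 0.094, then the shift along the tool's x, y, z in m, then the turn, a rotation vector about the tool's x, y, z in rad. A call has 1 to 10 rows; each row shifts and turns the commanded pose from where the row before left it, along the tool's axes as they then stand; what a row does not reach is not made up. A row lasts 1/8 s, in which the tool goes at most 62.5 mm and 10.7 degrees, less where a joint would pass 70% of its speed; a pose out of reach is approached as far as the arm can. A call with a gripper value outside its range is refused whole. The fingers move at their own pace and stop on an object; FORCE is the grip in N (left out, the last holds). Time passes only in rows, so rows that do not move let the fingers close. It gives the time, the measured TCP pose, the force and the opening at its end, in the units of the state.
- robot.read_state(): the state, without advancing time (a new reading comes with each control period).
- optics.grab_frame(name): name is "scene" or "side" or "wrist"; returns (picture, depth): 384x512x3 uint8, blue, green, red; 384x512 float32, m along the optical axis (not along the pixel's ray), 0 where there is no reading.
- optics.get_calibration(name): a dict with "fx", "fy", "cx", "cy" (pixels), "position" and "orientation" of the camera in the world; the wrist camera has in their place "mount" (4x4, takes a point from camera to tool coordinates, whose origin is the TCP and whose axes are the flange's). Camera axes: x right, y up, looking along -z (the intrinsics and any distortion apply to the point x, -y, -z); pixel columns grow to the right and rows downward; lengths in m; the calibration is good to about 2 mm. The wrist camera is an equidistant fisheye: a pixel r from the principal point sees the ray r / f radians off the axis. A picture is of the moment at which its call begins: read the wrist's pose just before it. get_calibration takes no time and is no camera call.
- order.hand_in(): hands the job in, once; it reports no verdict.
The state is a dict: "t": time; "joint_pos": joint angles; "joint_vel": joint speeds; "effort": joint torques, N m; "ee_pos": TCP position; "eef_rot": TCP orientation; "wrist_force": force on the tool from outside, world axes, zero at the start; "ft_torque": the same for the moment, N m; "gripper_width": finger opening in m.
Only numpy, scipy, OpenCV 4.12 (cv2) and the standard library are available. Lean on these libraries where they do the work, as an engineer would, in place of code of your own. Each camera call takes 0.05 s, during which the arm holds its last target.

## Task

Pick up the orange-handled vent cap, lower it into the steel bayonet neck on top of the small cask with its lugs through the slots (white marks) until you feel it land on the seat, then twist it clockwise until the handle points at the yellow vent marks, half-way to the lock. A spring tries to turn it back and it clicks locked near the red marks: do not let it reach the click, but finish still gripping the cap and holding it at the yellow marks. Leave the jars, mug, cup, bung, mallet and spoon where they are.

Things in the scene. Friction and masses are not known exactly. Their poses are not given: they have to be found in the camera images.
- cap_center (a point): Centre of the loose vent cap, half-way up: 28 mm above its underside. The cap stands upright on the table, 56 mm tall, about 150 g. Its orange grip bar (50 mm along x, 14 mm wide across y, 34 mm tall) spans 6 mm below to 28 mm above this point. z up. The two lugs lie along x, right under the bar. The cap is the same after a half turn.
- cap: The same cap; origin at the centre of its underside. From the bottom up: steel plug 37 mm in diameter and 17 mm tall, with two brass lugs in its lowest 6 mm (54 mm tip to tip along x, 8 mm wide); dark flange 60 mm in diameter and 5 mm thick; the orange bar.
- neck (a point): Centre of the mouth of the steel neck on the small cask, level with its collar's top, 209 mm above the table. Fixed in each run; place and heading vary. x runs along the cask's length and at a yellow mark (another at -x), z up. Collar 84 mm across. A 5 mm lip leaves a 44 mm hole and two slots 14 mm wide, 66 mm tip to tip, on a line 45 degrees counterclockwise from x seen from above (white marks).
- neck_seat (a point): Centre of the seat inside the neck, a firm stop 14 mm below the mouth, where the cap's underside lands; axes as the neck's. Under the lip the lugs have 3 mm of play in height. From the slots the cap turns clockwise: 45 degrees to the yellow marks (bar along the cask), 65 to the sprung click pins, about 94 to locked (red marks). Let go before the click, it springs back to the slots.
- seat_ring (a joint): Angle (rad) of the sprung ring in the neck that the lugs push round; 0 at rest, grows as the cap turns clockwise. It lags the cap by about 0.14 rad (play): about 0.65 at the yellow marks, about 1.0 where the click pins are met. The spring asks for about 0.1 N m at the yellow marks.
- jar_pears: Bystander: clear jar of yellow fruit, 90 mm across, 130 mm tall; origin at its underside's centre.
- jar_cherries: Bystander: clear jar of red fruit, 84 mm across, 120 mm tall; origin at its underside's centre.
- mug: Bystander: wooden mug, 80 mm across, 95 mm tall; origin at its underside's centre.
- taster: Bystander: blue ceramic cup, 60 mm across, 75 mm tall; origin at its underside's centre.
- bung: Bystander: spare cork bung, 40 mm across, 35 mm tall; origin at its underside's centre.
- mallet: Bystander: wooden mallet lying down, about 260 mm long and 26 mm high; origin beneath its middle.
- spoon: Bystander: wooden spoon lying down, about 200 mm long and 20 mm high; origin beneath its middle.
There are look-alikes about, which are no part of the job. What is shaped like the cap but pink or purple is not meant.

How it is judged:
By the outcome, as a careful person would: the job done as asked, in the order asked, and still so for the second after the job is handed in, while the arm keeps its last pose, push and grip.
It also fails if it takes over 43 s, if anything falls off the work surface, if the arm or the gripper's body presses on something with over 40 N, if the wrist force passes 120 N, or if a joint passes its speed limit or range.

## Working session

There is one attempt and no reset: what is moved stays moved. The work goes in short steps, Python scripts to look and compute and a shell command to move; the robot and the scene stay as the last step left them, time stands still between calls to the robot, and variables do not carry over. Pictures are saved under pics/ and viewed, and the job is handed in when it is done.

```bash
ls; mkdir -p pics
python3 - <<'E'
from rig import robot, optics, order
import cv2
print(robot.read_state(), robot.tcp_to_grasp)
for n in ["scene","side","wrist"]:
    p,d=optics.grab_frame(n); cv2.imwrite(f"pics/{n}0.png",p); print(n,optics.get_calibration(n))
    import numpy as np; np.savez(f"pics/{n}0.npz",p=p,d=d)
E
```

```text
pics
{'t': 0.0, 'joint_pos': array([ 1.19121185,  0.62932697,  0.03842392,  1.51830347, -0.02700945,
        0.99629713, -0.01998176]), 'joint_vel': array([ 0.00047011, -0.00048015, -0.00036881,  0.00062353, -0.00012172,
        0.00103364,  0.00095501]), 'effort': array([ 6.28977523e-04, -5.49728036e+01,  1.14324275e+00, -1.86635453e+01,
       -5.22453210e-02,  2.36075919e-02,  1.73085509e-04]), 'ee_pos': array([ 0.20058784, -0.61798934,  0.40378651]), 'eef_rot': array([-8.97440684e-04,  9.87714953e-01,  1.56263706e-01, -1.43541663e-04]), 'wrist_force': array([-0.04261912,  0.18708686,  0.25978256]), 'ft_torque': array([-0.04354128,  0.06306665,  0.02064203]), 'gripper_width': 0.09398833721480179} 0.1804
scene {'fx': 475.1104935284275, 'fy': 475.1104935284275, 'cx': 254.06781254812847, 'cy': 192.16627527513552, 'position': array([1.54612879, 0.86228994, 1.06008814]), 'orientation': array([0.34843982, 0.19073295, 0.41880152, 0.81658798])}
side {'fx': 423.9430884125868, 'fy': 423.9430884125868, 'cx': 253.144731093984, 'cy': 184.90880658233363, 'position': array([0.15687514, 0.78404259, 0.83435271]), 'orientation': array([-0.19660636, -0.1024242 ,  0.42192726,  0.87910898])}
wrist {'fx': 297.3186396354542, 'fy': 297.3186396354542, 'cx': 249.89872553756436, 'cy': 192.85767126059523, 'mount': array([[-1.83401945e-03,  9.70024119e-01,  2.43001740e-01,
         7.02192892e-02],
       [ 9.99998215e-01,  1.66891900e-03,  8.85279659e-04,
        -4.44364255e-04],
       [ 4.53192401e-04,  2.43002930e-01, -9.70025449e-01,
         1.98976391e-02],
       [ 0.00000000e+00,  0.00000000e+00,  0.00000000e+00,
         1.00000000e+00]])}
```

View pics/scene0.png

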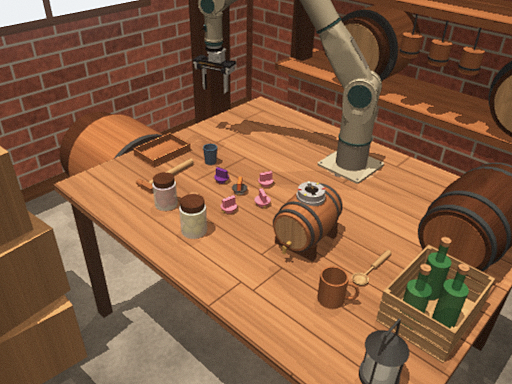

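View pics/side0.png

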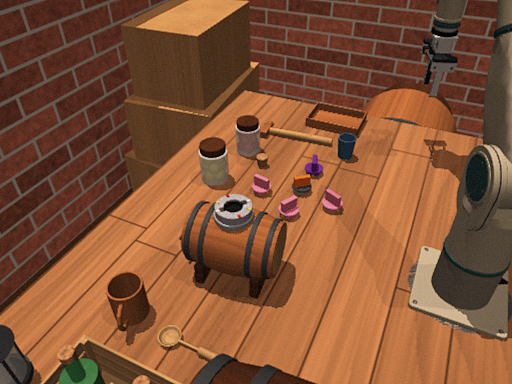

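View pics/wrist0.png

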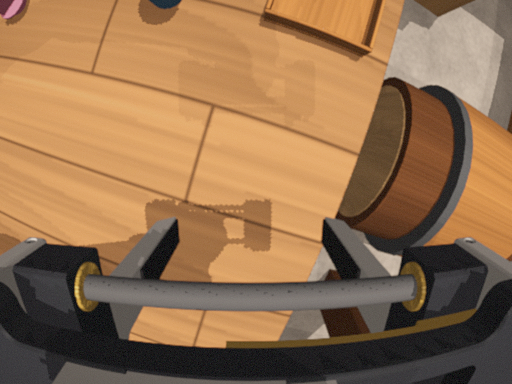

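The orange cap is at about (240,186) in the scene view and (303,184) in the side view. The cask neck is at (312,192) and (233,208). The other caps are pink or purple look-alikes.

```bash
cat > h.py <<'E'
import numpy as np, cv2
from scipy.spatial.transform import Rotation as R
from rig import robot, optics
def rot(q): return R.from_quat([q[1],q[2],q[3],q[0]])
def ray(name,uv,st=None):
    """fixed or wrist camera; returns origin, dirs (N,3) in world, scaled to unit depth for fixed cameras"""
    c=optics.get_calibration(name); uv=np.atleast_2d(np.asarray(uv,float))
    a=(uv-[c['cx'],c['cy']])/[c['fx'],c['fy']]
    if name!='wrist':
        d=np.c_[a[:,0],-a[:,1],-np.ones(len(a))]
        return c['position'],rot(c['orientation']).apply(d)
    th=np.linalg.norm(a,axis=1); s=np.sinc(th/np.pi)
    d=np.c_[a[:,0]*s,-a[:,1]*s,-np.cos(th)]
    M=c['mount']; T=rot(st['eef_rot'])
    return st['ee_pos']+T.apply(M[:3,3]), T.apply(d@M[:3,:3].T)
def onz(name,uv,z,st=None):
    o,d=ray(name,uv,st); return o+d*((z-o[2])/d[:,2])[:,None]
def pts(name,uv,depth):  # uv ints
    o,d=ray(name,uv); return o+d*depth[uv[:,1],uv[:,0]][:,None]
def meas(name,mask):
    v,u=np.nonzero(mask); return np.c_[u,v]
E
python3 - <<'E'
from h import *
for n,(u,v),(nu,nv) in [("scene",(240,184),(312,192)),("side",(303,184),(233,208))]:
    z=np.load(f"pics/{n}0.npz"); p,d=z['p'],z['d']
    for nm,a,b in (("cap",u,v),("neck",nu,nv)):
        w=24 if nm=="cap" else 36
        cv2.imwrite(f"pics/{n}_{nm}.png",cv2.resize(p[b-w:b+w,a-w:a+w],None,fx=8,fy=8,interpolation=cv2.INTER_NEAREST))
    hsv=cv2.cvtColor(p,cv2.COLOR_BGR2HSV)
    m=cv2.inRange(hsv,(5,200,120),(16,255,255)); 
    mm=np.zeros_like(m); mm[v-14:v+15,u-14:u+15]=m[v-14:v+15,u-14:u+15]
    uv=meas(n,mm); P=pts(n,uv,d); print(n,len(uv),uv.mean(0),P.mean(0),P.min(0),P.max(0))
    top=P[P[:,2]>0.05]; print(len(top),top.mean(0))
    # neck top points
    mm=np.zeros_like(m); mm[nv-30:nv+30,nu-36:nu+36]=1
    uv=meas(n,mm); P=pts(n,uv,d); s=(P[:,2]>0.204)&(P[:,2]<0.214); Q=P[s]
    (c,r)=cv2.minEnclosingCircle(Q[:,:2].astype(np.float32)); print("neck",len(Q),Q.mean(0),c,r)
E
cd pics; python3 -c "
import cv2,numpy as np
a=[cv2.resize(cv2.imread(f),(390,290) if 0 else (290,290),interpolation=0) for f in ['scene_cap.png','scene_neck.png','side_cap.png','side_neck.png']]
cv2.imwrite('crops.png',np.vstack([np.hstack(a[:2]),np.hstack(a[2:])]))"
```

```text
scene 9 [238.55555556 186.44444444] [ 0.49530663 -0.17743757  0.04275348] [ 0.49051181 -0.18292051  0.0305428 ] [ 0.49931241 -0.1717303   0.05573605]
2 [ 0.49194386 -0.17578085  0.05310056]
neck 257 [0.51812177 0.16743996 0.20802931] (0.5148655772209167, 0.16589248180389404) 0.045989371836185455
side 134 [302.01492537 180.00746269] [ 0.47137693 -0.18877699  0.04422041] [ 0.45170565 -0.21105427  0.02128032] [ 0.49570731 -0.17273008  0.06004164]
56 [ 0.47175458 -0.18970954  0.05524821]
neck 602 [0.511494   0.16717917 0.20877461] (0.5135610699653625, 0.16430850327014923) 0.044134024530649185
```

View pics/crops.png

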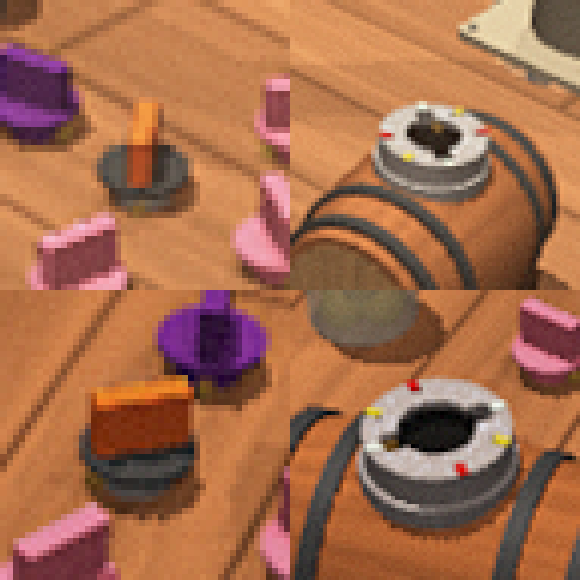

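Run:
```python
from h import *
z=np.load("pics/side0.npz"); p,d=z['p'],z['d']; hsv=cv2.cvtColor(p,cv2.COLOR_BGR2HSV)
m=cv2.inRange(hsv,(3,190,100),(18,255,255)); mm=np.zeros_like(m); mm[166:202,286:320]=m[166:202,286:320]
uv=meas("side",mm); P=pts("side",uv,d)
T=P[P[:,2]>0.05]; r=cv2.minAreaRect(T[:,:2].astype(np.float32)); print("bar top",r,len(T))
vx=cv2.fitLine(T[:,:2].astype(np.float32),cv2.DIST_L2,0,.01,.01).ravel(); print(vx,np.degrees(np.arctan2(vx[1],vx[0])))
c=np.array([.5135,.1645])
for n,(nu,nv) in [("scene",(312,192)),("side",(233,208))]:
  z=np.load(f"pics/{n}0.npz"); p=z['p']; hsv=cv2.cvtColor(p,cv2.COLOR_BGR2HSV)
  for nm,lo,hi in (("yel",(22,110,130),(35,255,255)),("red",(0,150,120),(4,255,255)),("red2",(172,130,120),(180,255,255)),("white",(0,0,215),(180,25,255))):
    m=cv2.inRange(hsv,lo,hi); mm=np.zeros_like(m); mm[nv-20:nv+18,nu-22:nu+22]=m[nv-20:nv+18,nu-22:nu+22]
    k,_,s,ce=cv2.connectedComponentsWithStats(mm)
    for i in range(1,k):
      q=onz(n,ce[i],.209)[0]; dd=q[:2]-c; print(n,nm,s[i][4],ce[i],q,np.hypot(*dd),np.degrees(np.arctan2(dd[1],dd[0])))
```

```text
bar top ((0.4724414646625519, -0.1910172551870346), (0.04791886359453201, 0.017987027764320374), 39.65595245361328) 68
[ 0.7948393   0.6068199   0.47196695 -0.1903749 ] 37.359917
scene yel 3 [317.33333333 183.33333333] [0.47649467 0.15910817 0.209     ] 0.03739607694747999 -171.71009792760145
scene yel 5 [304.8 194.4] [0.5532639  0.16851262 0.209     ] 0.039965846360624925 5.762269061987016
scene red 2 [299.5 189. ] [0.5419095 0.1383963 0.209    ] 0.038581119178309545 -42.577937870434546
scene red 2 [323.5 188. ] [0.48385816 0.18896449 0.209     ] 0.038433710074981885 140.46589833610852
scene white 3 [303.         183.66666667] [0.51054983 0.12757851 0.209     ] 0.03703917040652208 -94.56844081100053
scene white 2 [308.5 182. ] [0.49048898 0.13421528 0.209     ] 0.03803513176223952 -127.2284056959483
scene white 6 [313.  183.5] [0.48710645 0.14979229 0.209     ] 0.030214834418287075 -150.87141059624108
scene white 1 [300. 185.] [0.5232817  0.12549644 0.209     ] 0.04021142918082774 -75.9211713859643
scene white 3 [316.66666667 185.33333333] [0.48715345 0.16448614 0.209     ] 0.026346
[... 1587 characters left out ...]
 195.] [0.54491891 0.13943423 0.209     ] 0.040192543942332404 -38.582595179513184
side white 3 [248. 200.] [0.49106571 0.13417301 0.209     ] 0.03772298505264042 -126.49206461669847
side white 2 [222.  204.5] [0.53722754 0.17241143 0.209     ] 0.025011738629368688 18.43984728885659
side white 3 [244.33333333 205.33333333] [0.49044531 0.15402515 0.209     ] 0.025322740318119832 -155.56543744610207
side white 4 [217.   209.75] [0.53875923 0.1924789  0.209     ] 0.03769412914827505 47.92440743017701
side white 1 [241. 211.] [0.48868097 0.17397031 0.209     ] 0.026564467535235222 159.11441572172427
side white 1 [228. 213.] [0.51160005 0.19169198 0.209     ] 0.02725827658227692 93.99685465119977
```

```bash
cat >> h.py <<'E'
def status(): 
    s=robot.read_state(); T=rot(s['eef_rot']).as_matrix()
    g=s['ee_pos']+T[:,2]*robot.tcp_to_grasp
    hd=np.degrees(np.arctan2(T[1,0],T[0,0]))
    print("t %.2f"%s['t'],"tcp",s['ee_pos'].round(4),"grasp",g.round(4),"xhead %.2f"%hd,"z",T[:,2].round(4),"F",s['wrist_force'].round(2),"M",s['ft_torque'].round(3),"w %.4f"%s['gripper_width'],"q",s['joint_pos'].round(2))
    return s,T,g,hd
def go(target,heading=None):
    s,T,g,hd=status(); print("tool shift for grasp->target",(T.T@(np.array(target)-g)).round(4))
    if heading is not None:
        # rotation vector to vertical tool at heading
        h=np.radians(heading); D=np.array([[np.cos(h),np.sin(h),0],[np.sin(h),-np.cos(h),0],[0,0,-1]])
        print("tool rotvec",R.from_matrix(T.T@D).as_rotvec().round(4))
E
python3 - <<'E'
from h import *
go([.472,-.1905,.16],38.5)
z=np.load("pics/side0.npz"); p,d=z['p'],z['d']
hsv=cv2.cvtColor(p,cv2.COLOR_BGR2HSV)
m=cv2.inRange(hsv,(125,60,60),(179,255,255)); m[:150]=0;m[230:]=0;m[:,:240]=0;m[:,350:]=0
k,_,s,c=cv2.connectedComponentsWithStats(m)
for i in range(1,k):
    if s[i][4]>30:
        P=pts("side",np.argwhere(_==i)[:,::-1],d); print(c[i],P.mean(0),P.min(0),P.max(0))
E
```

```text
t 0.15 tcp [ 0.2006 -0.6181  0.404 ] grasp [ 0.2005 -0.6178  0.2236] xhead 17.98 z [-4.0e-04  1.4e-03 -1.0e+00] F [-0.25 -0.36 -0.91] M [ 0.03  -0.006  0.016] w 0.0939 q [ 1.19  0.63  0.04  1.52 -0.03  1.   -0.02]
tool shift for grasp->target [ 0.3901 -0.3226  0.064 ]
tool rotvec [-1.400e-03 -3.000e-04 -3.582e-01]
[313.64516129 165.82795699] [ 0.46790226 -0.28749179  0.03321412] [ 0.15687514 -0.38993913 -0.0007449 ] [0.50771644 0.78404259 0.83435271]
[260.74204947 184.38515901] [ 0.58204401 -0.13016502  0.03306165] [ 0.55466128 -0.15770791 -0.00213435] [ 0.61696751 -0.11024364  0.05913259]
[331.66666667 200.61217949] [ 0.36380692 -0.14495199  0.034856  ] [ 0.15687514 -0.23304735 -0.00133208] [0.40578752 0.78404259 0.83435271]
[288.78025478 207.07006369] [ 0.46481771 -0.06613283  0.0360943 ] [ 0.15687514 -0.10296605  0.00044875] [0.49712792 0.78404259 0.83435271]
```

```bash
python3 -m handwheel '0.09 0.039 -0.0322 0.0064 0 0 0;0.09 0.039 -0.0322 0.0064 0 0 0;0.09 0.039 -0.0322 0.0064 0 0 0;0.09 0.039 -0.0322 0.0064 0 0 0;0.09 0.039 -0.0322 0.0064 0 0 0;0.09 0.039 -0.0322 0.0064 0 0 0;0.09 0.039 -0.0322 0.0064 0 0 0;0.09 0.039 -0.0322 0.0064 0 0 0;0.09 0.039 -0.0322 0.0064 0 0 0;0.09 0.039 -0.0322 0.0064 0 0 0'
python3 -m handwheel '0.06 0 0 0 0 0 -0.12;0.06 0 0 0 0 0 -0.12;0.06 0 0 0 0 0 -0.12;0.06 0 0 0 0 0 0;0.06 0 0 0 0 0 0;0.06 0 0 0 0 0 0'
python3 - <<'E'
from h import *
go([.472,-.1905,.16],38.5)
s=robot.read_state()
p,d=optics.grab_frame("wrist"); cv2.imwrite("pics/w1.png",p); np.savez("pics/w1.npz",p=p,d=d,pos=s['ee_pos'],q=s['eef_rot'])
E
```

```text
t: 1.4
ee_pos: [0.473, -0.1902, 0.3405]
eef_rot: [0.0, 0.988, 0.156, 0.0]
wrist_force: [0.6, 0.3, 0.4]
gripper_width: 0.0899
t: 2.15
ee_pos: [0.4722, -0.1916, 0.3407]
eef_rot: [0.0, 0.944, 0.33, -0.0]
wrist_force: [0.1, -0.3, -1.1]
gripper_width: 0.06
t 2.15 tcp [ 0.4722 -0.1916  0.3407] grasp [ 0.4722 -0.1916  0.1603] xhead 38.54 z [-0.e+00 -1.e-04 -1.e+00] F [ 0.09 -0.34 -1.08] M [-0.012 -0.038  0.02 ] w 0.0600 q [ 0.37  0.52 -0.06  1.97  0.05  0.65 -0.62]
tool shift for grasp->target [ 0.0005 -0.001   0.0003]
tool rotvec [0.     0.0001 0.0007]
```

View pics/w1.png

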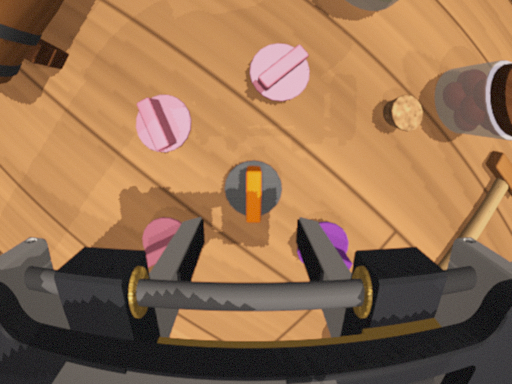

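Wrist view: the orange cap is at (253,190), with its bar nearly vertical in the image, between the open fingers. I'll refine its pose from the bar top and the flange.

Run:
```python
from h import *
z=np.load("pics/w1.npz"); st=dict(ee_pos=z['pos'],eef_rot=z['q']); p=z['p']
hsv=cv2.cvtColor(p,cv2.COLOR_BGR2HSV)
def sub(m):
    o=np.zeros_like(m); o[150:230,215:295]=m[150:230,215:295]; return o
org=sub(cv2.inRange(hsv,(3,200,100),(20,255,255)))
print("V by row",[int(np.median(hsv[r,250:256,2])) for r in range(164,224,3)],[int(np.median(hsv[r,250:256,0])) for r in range(164,224,3)])
top=sub(cv2.inRange(hsv,(3,180,236),(24,255,255)))
for nm,m,h in (("top",top,.056),):
    uv=meas("",m); print(nm,len(uv),uv.min(0),uv.max(0))
    Q=onz("wrist",uv,h,st)[:,:2].astype(np.float32); print(cv2.minAreaRect(Q))
    l=cv2.fitLine(Q,cv2.DIST_L2,0,.01,.01).ravel(); print(np.degrees(np.arctan2(l[1],l[0])))
dark=sub(cv2.inRange(hsv,(0,0,0),(180,110,125))); 
k,l,s,c=cv2.connectedComponentsWithStats(dark|org); i=1+s[1:,4].argmax()
ct=max(cv2.findContours((l==i).astype(np.uint8),0,1)[0],key=cv2.contourArea)[:,0]
Q=onz("wrist",ct,.022,st)[:,:2].astype(np.float32); print("flange",cv2.minEnclosingCircle(Q),cv2.fitEllipse(Q))
```

```text
V by row [120, 152, 171, 230, 229, 229, 229, 230, 230, 220, 213, 213, 213, 212, 212, 212, 212, 212, 212, 207] [11, 13, 14, 21, 21, 21, 21, 21, 21, 17, 15, 15, 15, 15, 15, 15, 15, 15, 15, 14]Traceback (most recent call last):
  File "<stdin>", line 10, in <module>
    return umr_minimum(a, axis, None, out, keepdims, initial, where)
ValueError: zero-size array to reduction operation minimum which has no identity
```

Run:
```python
from h import *
z=np.load("pics/w1.npz"); st=dict(ee_pos=z['pos'],eef_rot=z['q']); p=z['p']
hsv=cv2.cvtColor(p,cv2.COLOR_BGR2HSV)
def sub(m):
    o=np.zeros_like(m); o[150:230,215:295]=m[150:230,215:295]; return o
org=sub(cv2.inRange(hsv,(3,200,100),(26,255,255)))
top=sub(cv2.inRange(hsv,(3,200,190),(16,255,255)));top[:192]=0
uv=meas("",top); print(len(uv),uv.min(0),uv.max(0))
Q=onz("wrist",uv,.056,st)[:,:2].astype(np.float32); print(cv2.minAreaRect(Q))
l=cv2.fitLine(Q,cv2.DIST_L2,0,.01,.01).ravel(); print(np.degrees(np.arctan2(l[1],l[0])))
dark=sub(cv2.inRange(hsv,(0,0,0),(180,110,125))); 
k,l,s,c=cv2.connectedComponentsWithStats(dark|org); i=1+s[1:,4].argmax(); print(s[i])
ct=max(cv2.findContours((l==i).astype(np.uint8),0,1)[0],key=cv2.contourArea)[:,0]
Q=onz("wrist",ct,.022,st)[:,:2].astype(np.float32); print("flange",cv2.minEnclosingCircle(Q),cv2.fitEllipse(Q))
```

```text
369 [247 192] [260 221]
((0.4666515290737152, -0.19942203164100647), (0.028191108256578445, 0.011981663294136524), 38.282745361328125)
41.615646
[ 225  161   56   62 2145]
flange ((0.47018545866012573, -0.19521722197532654), 0.033002231270074844) ((0.4709344804286957, -0.1940709352493286), (0.05333087593317032, 0.062182117253541946), 151.5376739501953)
```

Run:
```python
from h import *
z=np.load("pics/w1.npz"); st=dict(ee_pos=z['pos'],eef_rot=z['q']); p=z['p']
hsv=cv2.cvtColor(p,cv2.COLOR_BGR2HSV)
top=np.zeros((384,512),np.uint8); top[172:225,240:268]=cv2.inRange(hsv,(3,150,185),(26,255,255))[172:225,240:268]
uv=meas("",top); print(len(uv),uv.min(0),uv.max(0))
Q=onz("wrist",uv,.056,st)[:,:2].astype(np.float32); print(cv2.minAreaRect(Q),Q.mean(0))
l=cv2.fitLine(Q,cv2.DIST_L2,0,.01,.01).ravel(); print(np.degrees(np.arctan2(l[1],l[0])))
cv2.imwrite("pics/w1c.png",cv2.resize(p[150:235,210:300],None,fx=6,fy=6,interpolation=0))
```

```text
727 [246 172] [261 222]
((0.4735650420188904, -0.19393855333328247), (0.047845885157585144, 0.013796194456517696), 38.24536895751953) [ 0.47465664 -0.1927961 ]
37.58329
```

View pics/w1c.png

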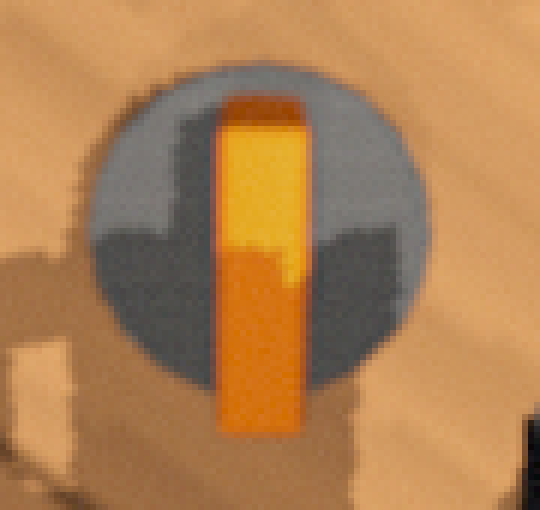

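```bash
python3 -m handwheel '0.06 -0.0005 0.0013 0.03 0 0 0.004;0.06 0 0 0.03 0 0 0;0.06 0 0 0.03 0 0 0;0.06 0 0 0.016 0 0 0;0.06 0 0 0.01 0 0 0;0.06 0 0 0 0 0 0' 25
python3 - <<'E'
from h import *
status()
E
python3 -m handwheel '0.01 0 0 0 0 0 0;0.01 0 0 0 0 0 0;0.01 0 0 0 0 0 0;0.01 0 0 0 0 0 0;0.01 0 0 0 0 0 0;0.01 0 0 0 0 0 0' 25
python3 - <<'E'
from h import *
status()
E
```

```text
t: 2.95
ee_pos: [0.4727, -0.1929, 0.2246]
eef_rot: [-0.0, 0.944, 0.329, -0.0]
wrist_force: [0.8, 0.6, 0.7]
gripper_width: 0.0597
t 2.95 tcp [ 0.4727 -0.1929  0.2246] grasp [ 0.4727 -0.1929  0.0442] xhead 38.38 z [-3.e-04  1.e-04 -1.e+00] F [0.75 0.62 0.72] M [ 0.035 -0.024  0.007] w 0.0597 q [ 0.36  0.72 -0.04  2.04  0.08  0.38 -0.64]
t: 3.7
ee_pos: [0.4729, -0.1931, 0.2248]
eef_rot: [0.0, 0.944, 0.329, 0.0]
wrist_force: [1.1, -0.3, 0.3]
gripper_width: 0.0137
t 3.70 tcp [ 0.4729 -0.1931  0.2248] grasp [ 0.473  -0.1932  0.0444] xhead 38.37 z [ 8.e-04 -4.e-04 -1.e+00] F [ 1.1  -0.26  0.33] M [-0.261 -0.118 -0.089] w 0.0137 q [ 0.36  0.72 -0.04  2.04  0.08  0.38 -0.64]
```

Gripped at 13.7 mm on the 14 mm bar. Next I lift and check the grip.

```bash
python3 -m handwheel '0.01 0 0 -0.02 0 0 0;0.01 0 0 -0.05 0 0 0;0.01 0 0 -0.05 0 0 0;0.01 0 0 -0.05 0 0 0;0.01 0 0 -0.05 0 0 0;0.01 0 0 -0.03 0 0 0;0.01 0 0 0 0 0 0;0.01 0 0 0 0 0 0' 30
python3 - <<'E'
from h import *
go([.5137,.1643,.2944],51.5)
s=robot.read_state()
p,d=optics.grab_frame("wrist"); cv2.imwrite("pics/w2.png",p); np.savez("pics/w2.npz",p=p,d=d,pos=s['ee_pos'],q=s['eef_rot'])
E
```

```text
t: 4.7
ee_pos: [0.472, -0.1927, 0.4731]
eef_rot: [-0.001, 0.944, 0.329, -0.001]
wrist_force: [-0.5, 0.0, -3.0]
gripper_width: 0.0141
t 4.70 tcp [ 0.472  -0.1927  0.4731] grasp [ 0.4715 -0.1925  0.2927] xhead 38.38 z [-0.0029  0.001  -1.    ] F [-0.46  0.02 -3.  ] M [ 0.005 -0.005  0.044] w 0.0141 q [ 0.39  0.35 -0.08  1.81  0.03  0.99 -0.6 ]
tool shift for grasp->target [ 0.2546 -0.2535 -0.0014]
tool rotvec [-0.0028  0.0013 -0.229 ]
```

View pics/w2.png

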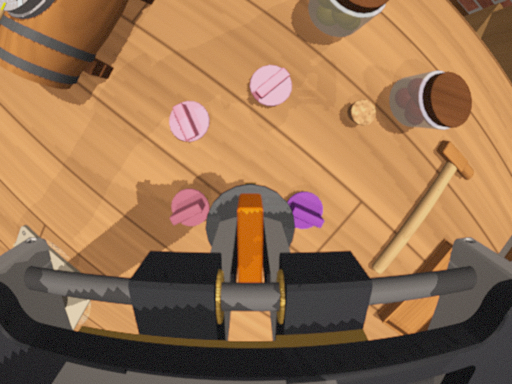

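Run:
```python
from h import *
z=np.load("pics/w2.npz"); p=z['p']
cv2.imwrite("pics/w2c.png",cv2.resize(p[175:285,200:300],None,fx=5,fy=5,interpolation=0))
st=dict(ee_pos=np.zeros(3),eef_rot=[1,0,0,0])  # tool frame
hsv=cv2.cvtColor(p,cv2.COLOR_BGR2HSV)
for r in range(180,215,2): print(r,hsv[r,250],hsv[r,243],onz("wrist",[250,r],.1688,st)[0].round(4)[:2],onz("wrist",[250,r],.2028,st)[0].round(4)[:2])
```

```text
180 [ 15 132 217] [ 14 142 188] [ 0.0399 -0.0005] [ 0.0329 -0.0005]
182 [ 15 151 179] [ 14 147 168] [ 0.0388 -0.0005] [ 0.0316 -0.0005]
184 [ 6 17 76] [ 12 129 125] [ 0.0378 -0.0005] [ 0.0303 -0.0005]
186 [ 15   9 120] [165   5 109] [ 0.0367 -0.0005] [ 0.029  -0.0005]
188 [ 24  11 115] [ 18  11 119] [ 0.0357 -0.0005] [ 0.0277 -0.0005]
190 [ 21  15 118] [ 15  13 116] [ 0.0346 -0.0005] [ 0.0264 -0.0005]
192 [  2  27 123] [  7  27 123] [ 0.0336 -0.0005] [ 0.0251 -0.0005]
194 [ 11 201 152] [ 10 199 151] [ 0.0325 -0.0005] [ 0.0238 -0.0005]
196 [ 14 252 153] [ 14 247 154] [ 0.0314 -0.0005] [ 0.0225 -0.0005]
198 [ 13 244 156] [ 14 237 154] [ 0.0303 -0.0005] [ 0.0212 -0.0005]
200 [ 13 221 158] [ 13 237 156] [ 0.0293 -0.0005] [ 0.0199 -0.0005]
202 [ 13 236 159] [ 13 229 158] [ 0.0282 -0.0005] [ 0.0186 -0.0005]
204 [ 12 215 153] [ 12 218 160] [ 0.0271 -0.0005] [ 0.0172 -0.0005]
206 [ 13 232 166] [ 13 233 162] [ 0.026  -0.0005] [ 0.0159 -0.0005]
208 [ 17 235 226] [ 18 255 226] [ 0.0249 -0.0005] [ 0.0146 -0.0005]
210 [ 19 228 232] [ 18 223 232] [ 0.0238 -0.0005] [ 0.0132 -0.0005]
212 [ 16 231 211] [ 15 229 203] [ 0.0227 -0.0005] [ 0.0118 -0.0005]
214 [ 15 234 198] [ 14 231 198] [ 0.0216 -0.0005] [ 0.0105 -0.0005]
```

View pics/w2c.png

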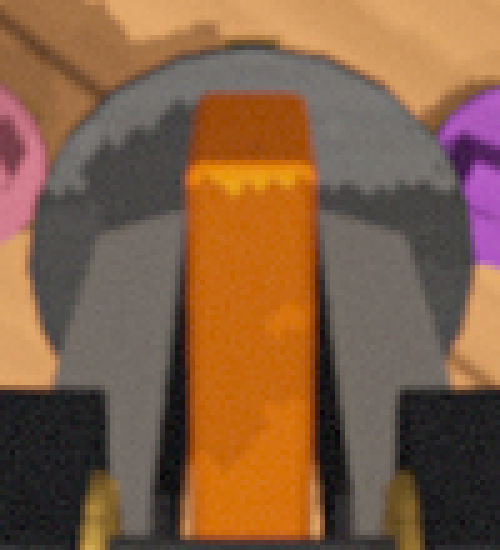

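Run:
```python
from h import *
go([.4577,.0939,.2944],51.5)
```

```text
t 4.75 tcp [ 0.472  -0.1927  0.4728] grasp [ 0.4714 -0.1925  0.2924] xhead 38.38 z [-0.0036  0.0013 -1.    ] F [ 0.5   0.07 -1.6 ] M [ 0.005 -0.048 -0.015] w 0.0137 q [ 0.39  0.35 -0.08  1.81  0.03  0.99 -0.6 ]
tool shift for grasp->target [ 0.1671 -0.233  -0.0016]
tool rotvec [-0.0035  0.0017 -0.2289]
```

```bash
python3 -m handwheel '0.01 0.02 -0.028 0 0 0 0;0.01 0.03 -0.042 0 0 0 0;0.01 0.03 -0.042 0 0 0 0;0.01 0.03 -0.042 0 0 0 0;0.01 0.03 -0.042 0 0 0 0;0.01 0.027 -0.037 0 0 -0 -0.04;0.01 0 0 0 0 0 -0.09;0.01 0 0 0 0 0 -0.09;0.01 0 0 0 0 0 0;0.01 0 0 0 0 0 0' 30
python3 - <<'E'
from h import *
go([.5137,.1643,.2944],51.5)
s=robot.read_state()
p,d=optics.grab_frame("wrist"); cv2.imwrite("pics/w3.png",p); np.savez("pics/w3.npz",p=p,d=d,pos=s['ee_pos'],q=s['eef_rot'])
E
```

```text
t: 6.0
ee_pos: [0.4588, 0.0931, 0.4738]
eef_rot: [-0.0, 0.903, 0.43, -0.001]
wrist_force: [0.4, 0.6, -1.7]
gripper_width: 0.014
t 6.00 tcp [0.4588 0.0931 0.4738] grasp [0.4585 0.0931 0.2934] xhead 50.88 z [-1.8e-03 -3.0e-04 -1.0e+00] F [ 0.39  0.62 -1.69] M [ 0.003 -0.032 -0.056] w 0.0140 q [-0.08  0.29 -0.24  1.9   0.08  0.96 -1.04]
tool shift for grasp->target [ 0.0901 -0.0021 -0.0011]
tool rotvec [-0.0012  0.0014 -0.0109]
```

View pics/w3.png

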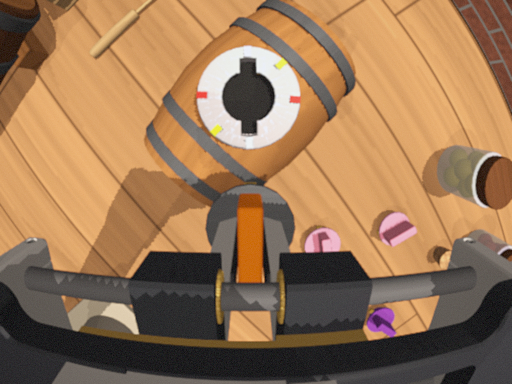

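The neck is clear at (248,97), with the slots running vertically in the image, and the cap is held upright at (250,230).

Run:
```python
from h import *
z=np.load("pics/w3.npz"); p=z['p']; st=dict(ee_pos=z['pos'],eef_rot=z['q'])
hsv=cv2.cvtColor(p,cv2.COLOR_BGR2HSV)
def box(m):
    o=np.zeros_like(m); o[38:158,188:308]=m[38:158,188:308]; return o
C={}
for nm,lo,hi in (("yel",(22,130,130),(35,255,255)),("red",(0,150,120),(4,255,255))):
    k,l,s,c=cv2.connectedComponentsWithStats(box(cv2.inRange(hsv,lo,hi)))
    q=[onz("wrist",c[i],.209,st)[0,:2] for i in range(1,k) if s[i][4]>12]; print(nm,[c[i].round(1) for i in range(1,k) if s[i][4]>12],np.round(q,4),"mid",np.mean(q,0).round(4))
    d=q[0]-q[1]; print(np.degrees(np.arctan2(d[1],d[0]))%180,np.hypot(*d))
# collar outer
m=box(cv2.inRange(hsv,(0,0,150),(180,60,255))); m=cv2.morphologyEx(m,cv2.MORPH_CLOSE,np.ones((5,5)))
ct=max(cv2.findContours(m,0,1)[0],key=cv2.contourArea)[:,0]
Q=onz("wrist",ct,.209,st)[:,:2].astype(np.float32); print("collar",cv2.fitEllipse(Q),cv2.minEnclosingCircle(Q))
# dark hole+slots
m=box(cv2.inRange(hsv,(0,0,0),(180,255,60)))
k,l,s,c=cv2.connectedComponentsWithStats(m); i=l[97,248]; print(s[i])
uv=np.argwhere(l==i)[:,::-1]; Q=onz("wrist",uv,.207,st)[:,:2].astype(np.float32); print("hole",cv2.minAreaRect(Q),Q.mean(0))
ln=cv2.fitLine(Q,cv2.DIST_L2,0,.01,.01).ravel(); print(np.degrees(np.arctan2(ln[1],ln[0])))
```

```text
yel [array([281.2,  62.8]), array([215.4, 130.1])] [[0.5526 0.169 ]
 [0.4753 0.1596]] mid [0.5139 0.1643]
6.926022800551105 0.07780834696715647
red [array([201.1,  94.4]), array([294.9,  99. ])] [[0.4853 0.1902]
 [0.5422 0.1386]] mid [0.5137 0.1644]
137.79907652475865 0.07684662921199868
collar ((0.5135728716850281, 0.16394123435020447), (0.0801016241312027, 0.0858704224228859), 159.80938720703125) ((0.5131168365478516, 0.16448915004730225), 0.04362020641565323)
[     0      0    512    384 194455]
hole ((0.43726250529289246, 0.019109070301055908), (0.6346023678779602, 1.0342282056808472), 49.64916229248047) [0.46011022 0.08506757]
-40.23056
```

```bash
python3 -m handwheel '0.01 0.03 -0.0007 0 0 0 -0.012;0.01 0.03 0 0 0 0 0;0.01 0.03 -0.0007 0 0 0 0;0.01 0 0 0 0 0 0;0.01 0 0 0 0 0 0;0.01 0 0 0 0 0 0' 40
python3 - <<'E'
from h import *
go([.5138,.1643,.2534],51.7)
s=robot.read_state()
E
```

```text
t: 6.8
ee_pos: [0.5136, 0.1637, 0.4746]
eef_rot: [0.0, 0.9, 0.435, -0.0]
wrist_force: [1.2, 0.0, -2.3]
gripper_width: 0.0139
t 6.80 tcp [0.5136 0.1637 0.4746] grasp [0.5135 0.1635 0.2942] xhead 51.59 z [-5.e-04 -8.e-04 -1.e+00] F [ 1.18  0.05 -2.34] M [-0.043 -0.049  0.042] w 0.0139 q [-0.19  0.4  -0.25  1.73  0.11  1.03 -1.15]
tool shift for grasp->target [ 0.0008 -0.0002  0.0408]
tool rotvec [ 0.0001  0.0009 -0.002 ]
```

```bash
python3 -m handwheel '0.01 0.0005 0 0.015 0 0 -0.002;0.01 0 0 0.017 0 0 0;0.01 0 0 0.006 0 0 0;0.01 0 0 0 0 0 0;0.01 0 0 0 0 0 0'
python3 - <<'E'
from h import *
go([.5138,.1643,.2394],51.7)
s,_=optics.grab_frame("side"); c,_=optics.grab_frame("scene")
a=cv2.resize(s[150:250,180:290],None,fx=5,fy=5,interpolation=0)[:, :400]; b=cv2.resize(c[140:240,265:345],None,fx=5,fy=5,interpolation=0)
cv2.imwrite("pics/m4.png",np.hstack([a,b]))
E
```

```text
t: 7.42
ee_pos: [0.5144, 0.1651, 0.4371]
eef_rot: [0.0, 0.9, 0.437, 0.0]
wrist_force: [-0.4, -0.0, -1.7]
gripper_width: 0.0142
t 7.42 tcp [0.5144 0.1651 0.4371] grasp [0.5146 0.1651 0.2567] xhead 51.78 z [ 9.e-04  3.e-04 -1.e+00] F [-0.4  -0.05 -1.69] M [-0.022 -0.038 -0.004] w 0.0142 q [-0.19  0.44 -0.24  1.78  0.13  0.94 -1.16]
tool shift for grasp->target [-0.0012 -0.0001  0.0173]
tool rotvec [ 0.0005 -0.0008  0.0013]
```

View pics/m4.png

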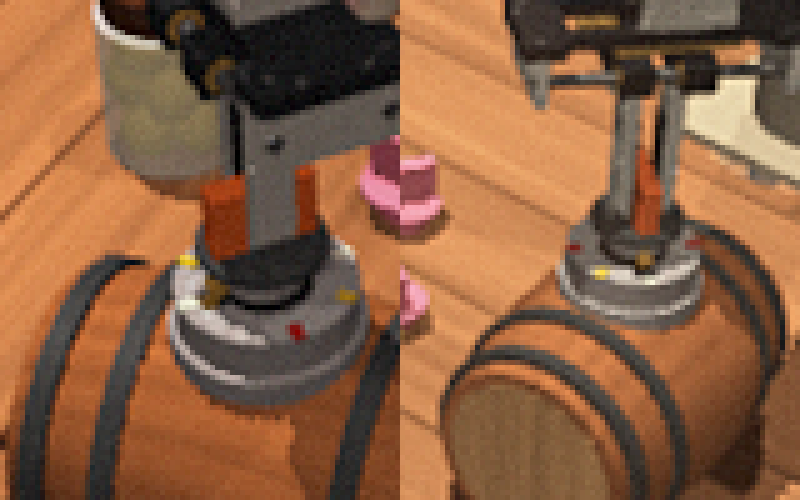

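The cap sits centred just above the mouth, its lug over the white-marked slot in both views. I'll lower it in small steps and watch the force.

```bash
python3 -m handwheel '0.01 -0.0006 0 0.003 0 0 0;0.01 0 0 0.003 0 0 0;0.01 0 0 0.003 0 0 0;0.01 0 0 0.002 0 0 0;0.01 0 0 0 0 0 0'
python3 - <<'E'
from h import *
go([.5138,.1643,.2394],51.7)
E
```

```text
t: 8.15
ee_pos: [0.5138, 0.1646, 0.4255]
eef_rot: [-0.0, 0.9, 0.437, -0.0]
wrist_force: [0.3, -0.3, -0.3]
gripper_width: 0.0139
t 8.15 tcp [0.5138 0.1646 0.4255] grasp [0.5138 0.1645 0.2451] xhead 51.78 z [-4.e-04 -1.e-04 -1.e+00] F [ 0.26 -0.29 -0.27] M [-0.015 -0.063  0.022] w 0.0139 q [-0.2   0.45 -0.24  1.8   0.13  0.91 -1.16]
tool shift for grasp->target [-0.0002  0.0002  0.0057]
tool rotvec [-0.0002  0.0003  0.0015]
```

```bash
python3 -m handwheel '0.01 0 0 0.002 0 0 0;0.01 0 0 0.002 0 0 0;0.01 0 0 0.001 0 0 0;0.01 0 0 0 0 0 0'
python3 -m handwheel '0.01 0 0 0.0007 0 0 0;0.01 0 0 0 0 0 0'
python3 -m handwheel '0.01 0 0 0.0007 0 0 0;0.01 0 0 0 0 0 0'
python3 -m handwheel '0.01 0 0 0.0007 0 0 0;0.01 0 0 0 0 0 0'
```

```text
t: 8.65
ee_pos: [0.5138, 0.1646, 0.4206]
eef_rot: [-0.0, 0.9, 0.437, -0.0]
wrist_force: [-0.2, -1.0, -1.7]
gripper_width: 0.0135
t: 8.9
ee_pos: [0.5139, 0.1646, 0.42]
eef_rot: [0.0, 0.9, 0.437, 0.0]
wrist_force: [0.0, 0.4, -2.6]
gripper_width: 0.0139
t: 9.15
ee_pos: [0.5139, 0.1646, 0.4198]
eef_rot: [0.0, 0.9, 0.437, 0.0]
wrist_force: [-2.0, -0.7, 2.9]
gripper_width: 0.0138
t: 9.4
ee_pos: [0.5138, 0.1646, 0.4197]
eef_rot: [0.0, 0.9, 0.437, 0.0]
wrist_force: [-3.1, -1.3, 7.2]
gripper_width: 0.0139
```

It landed: the force rose by about 9 N at TCP z 0.4197, so the underside is at about 0.195, which is the seat height. Now I twist clockwise.

```bash
python3 -m handwheel '0.01 0 0 0 0 0 0.08;0.01 0 0 0 0 0 0.08;0.01 0 0 0 0 0 0.08;0.01 0 0 0 0 0 0.08;0.01 0 0 0 0 0 0.08;0.01 0 0 0 0 0 0'
python3 - <<'E'
from h import *
go([.5138,.1643,.2394],6.8)
E
```

```text
t: 10.15
ee_pos: [0.5141, 0.1647, 0.4197]
eef_rot: [0.0, 0.968, 0.249, 0.001]
wrist_force: [-1.7, -1.3, 6.6]
gripper_width: 0.0139
t 10.15 tcp [0.5141 0.1647 0.4197] grasp [0.5144 0.1648 0.2393] xhead 28.84 z [ 1.8e-03  3.0e-04 -1.0e+00] F [-1.73 -1.33  6.59] M [-0.182  0.463  0.091] w 0.0139 q [-0.27  0.45 -0.13  1.81  0.08  0.88 -1.51]
tool shift for grasp->target [-0.0007  0.0001 -0.0001]
tool rotvec [ 3.000e-04 -1.800e-03  3.847e-01]
```

```bash
python3 -m handwheel '0.01 -0.0003 0 0 0 0 0.08;0.01 0 0 0 0 0 0.08;0.01 0 0 0 0 0 0.08;0.01 0 0 0 0 0 0.08;0.01 0 0 0 0 0 0.05;0.01 0 0 0 0 0 0;0.01 0 0 0 0 0 0'
python3 - <<'E'
from h import *
go([.5138,.1643,.2394],6.8)
s=robot.read_state()
p,d=optics.grab_frame("wrist"); cv2.imwrite("pics/w5.png",p); np.savez("pics/w5.npz",p=p,d=d,pos=s['ee_pos'],q=s['eef_rot'])
s,_=optics.grab_frame("side"); c,_=optics.grab_frame("scene"); np.savez("pics/m5.npz",s=s,c=c)
a=cv2.resize(s[150:250,180:290],None,fx=5,fy=5,interpolation=0)[:, :400]; b=cv2.resize(c[140:240,265:345],None,fx=5,fy=5,interpolation=0)
cv2.imwrite("pics/m5.png",np.hstack([a,b]))
E
```

```text
t: 11.02
ee_pos: [0.5142, 0.1644, 0.4197]
eef_rot: [-0.0, 0.998, 0.067, 0.001]
wrist_force: [-0.4, -0.6, 5.8]
gripper_width: 0.0135
t 11.03 tcp [0.5142 0.1644 0.4197] grasp [0.5147 0.1645 0.2393] xhead 7.68 z [ 2.8e-03  4.0e-04 -1.0e+00] F [-0.43 -0.58  5.83] M [-0.19   0.231  0.088] w 0.0135 q [-0.34  0.45 -0.03  1.81  0.02  0.88 -1.82]
tool shift for grasp->target [-0.0009  0.     -0.0001]
tool rotvec [ 0.     -0.0028  0.0153]
```

View pics/m5.png

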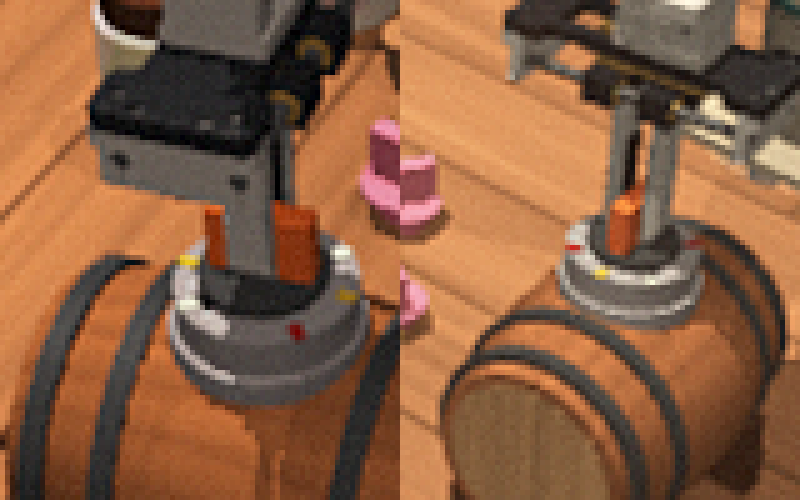

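View pics/w5.png

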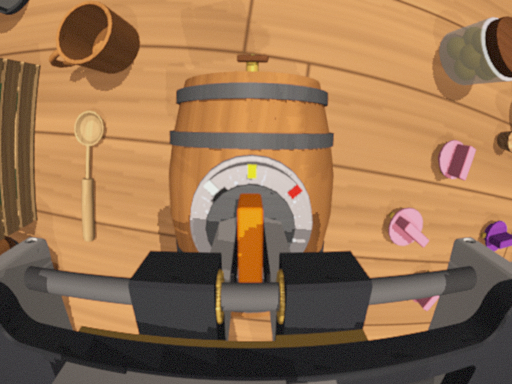

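The bar points at the yellow mark at (251,171) and the flange is down on the collar. I'll trim the last 0.9°.

```bash
python3 -m handwheel '0.01 0 0 0 0 0 0.014;0.01 0 0 0 0 0 0;0.01 0 0 0 0 0 0;0.01 0 0 0 0 0 0;0.01 0 0 0 0 0 0;0.01 0 0 0 0 0 0;0.01 0 0 0 0 0 0;0.01 0 0 0 0 0 0'
python3 - <<'E'
from h import *
go([.5138,.1643,.2394],6.8)
s=robot.read_state(); st=dict(ee_pos=s['ee_pos'],eef_rot=s['eef_rot'])
p,d=optics.grab_frame("wrist"); cv2.imwrite("pics/w6.png",cv2.resize(p[145:285,180:320],None,fx=4,fy=4,interpolation=0))
hsv=cv2.cvtColor(p,cv2.COLOR_BGR2HSV)
m=np.zeros(p.shape[:2],np.uint8); m[155:185,235:270]=cv2.inRange(hsv,(22,150,130),(35,255,255))[155:185,235:270]
y=onz("wrist",meas("",m).mean(0),.209,st)[0]; print("yellow",y, np.degrees(np.arctan2(y[1]-.1643,y[0]-.5138)))
m=np.zeros(p.shape[:2],np.uint8); m[209:270,230:272]=cv2.inRange(hsv,(3,190,120),(22,255,255))[209:270,230:272]
Q=onz("wrist",meas("",m),.251,st)[:,:2].astype(np.float32); print(cv2.minAreaRect(Q)); l=cv2.fitLine(Q,cv2.DIST_L2,0,.01,.01).ravel(); print("bar heading",np.degrees(np.arctan2(l[1],l[0])))
E
```

```text
t: 12.18
ee_pos: [0.5142, 0.1644, 0.4197]
eef_rot: [-0.0, 0.998, 0.06, 0.001]
wrist_force: [-0.4, -0.2, 6.3]
gripper_width: 0.0138
t 12.18 tcp [0.5142 0.1644 0.4197] grasp [0.5147 0.1645 0.2393] xhead 6.87 z [ 2.8e-03  4.0e-04 -1.0e+00] F [-0.45 -0.15  6.28] M [-0.211  0.157 -0.01 ] w 0.0138 q [-0.34  0.45 -0.03  1.81  0.02  0.88 -1.83]
tool shift for grasp->target [-0.0009  0.0001 -0.0001]
tool rotvec [-0.0001 -0.0028  0.0013]
yellow [0.55144104 0.16887076 0.209     ] 6.9235360247819235
((0.5208178758621216, 0.16602766513824463), (0.035766102373600006, 0.013566894456744194), 7.5529937744140625)
bar heading 7.228769
```

View pics/w6.png

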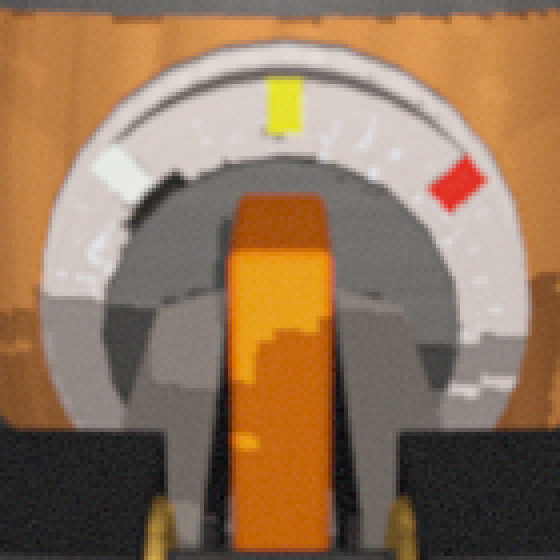

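The bar heading is within about 0.5° of the yellow mark. The slot beside the white mark is empty, so the lugs are under the lip, and the grip is steady. Handing in.

```bash
python3 -c "
from rig import order
print(order.hand_in())
from h import *
status()"
```

```text
the job is handed in; nothing more can be done
None
the job is handed in; nothing more can be done
```

The vent cap is in the neck and turned to the yellow vent marks. I handed the job in at about 12.2 s with the gripper still holding it at a 40 N setting.

- **Seating:** I picked the cap up by its orange bar and lowered it with its lugs in the slots. The vertical wrist force went from about −2 N to +7 N with the cap's underside at about 0.195 m, which matches the seat height. I then twisted it about 45° clockwise.
- **Final angle:** The tool heading was 6.9° and the bar measured 7.2° in the wrist picture. The yellow mark was at 6.9°, so the cap is well short of the click at 65°.
- **In the neck:** The flange looked flush with the collar and the slot by the white mark was empty, so the lugs are under the lip. The seat push was still about 6 N.
- **Not confirmed:** The spring's pull on the cap was too close to the sensor noise to check (twist readings of 0.09, then −0.01 N m, against about 0.1 expected). The final tool position read about 0.9 mm from the measured neck centre, within the play in the fit.
- **Bystanders:** I did not steer near the jars, mug, cup, bung, mallet or spoon. I took no separate before-and-after measurement of them.

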